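# Gauge the depth of a stool-leg socket

### The job

Take the depth gauge out of its stand, put its rod down the blue-ringed leg socket of the upturned stool and press it home with a firm push of about 10 N, held for a moment, so that the rod bottoms out and the sliding orange collar marks the depth against the wood. Never press the gauge on the stool with more than 25 N. Leave the gauge standing in the socket, collar touching the wood, and do not disturb the other things on the bench.

Things in the scene. Friction and masses are not known exactly. Their poses are not given: they have to be found in the camera images.
- gauge: Loose depth gauge, 120 g plus the collar, upright in its stand at the start. A steel rod 10 mm in diameter (its last 1.5 mm at the tip is 7 mm) with its axis along the body's z; origin at the centre of the rod's tip. From the tip: bare rod to 80 mm, black cone to 88 mm (widest 30 mm), black flange 46 mm in diameter from 88 to 95 mm, then the blue round handle, 24 mm in diameter, from 95 to 145 mm. In the stand it hangs by the flange with its tip 22 mm above the bench.
- gauge_grip (a point): Point on the axis of the gauge's blue handle, 120 mm above the rod's tip: the place to grip it, from above.
- collar_under (a point): Centre of the underside of the orange collar on the gauge's rod. The collar is 26 mm in diameter and 12 mm tall. At the start its underside is 12 mm above the rod's tip. It slides up the rod by at most 50 mm, against a friction drag of up to about 4 N, when its underside is pushed, and stays wherever it is left.
- stand: Fixed stand: base 90 x 90 x 10 mm, two steel posts along its y, and an aluminium top plate 70 x 84 mm with its upper face 110 mm above the bench and a round 34 mm hole at its centre, in which the gauge hangs; origin on the bench under the hole. The gauge lifts out straight up; 95 mm of lift clears the plate.
- stool: Fixed upturned low stool, reddish seat 250 x 250 x 20 mm lying on the bench, with four wooden corner blocks 60 x 60 mm whose tops are 75 mm above the bench, centred 85 mm from the seat's middle in x and y. The two blocks at its +x side carry turned legs that reach 205 mm above the bench; the two at its -x side have empty blind leg sockets. Origin on the bench under the seat's middle.
- socket: The socket to gauge: the empty one with the blue ring (outer diameter 57 mm) on top of its block; it may be either of the two empty ones. A vertical blind hole 12 mm in diameter; origin at the centre of its mouth, level with the block's top, 75 mm above the bench, z up. Its depth is unknown, somewhere between 22 and 46 mm, with a hard flat floor. The other empty socket has a white ring and is not the one meant.
- drill: Bystander: cordless drill standing on its battery, about 85 x 180 mm and 200 mm tall; origin at the centre of its underside.
- tub: Bystander: clear plastic tub of loose bolts, 130 x 90 x 50 mm; origin at the centre of its underside.
- spare_leg: Bystander: reddish turned stool leg lying on the bench, 170 mm long along its x, 44 mm thick; origin on the bench under its middle.
- screwdriver: Bystander: screwdriver with a yellow handle lying along its x; about 200 mm long; origin on the bench under it.
- glue: Bystander: white glue bottle, 56 mm in diameter, 150 mm tall; origin at the centre of its underside.
- tin: Bystander: varnish tin, 84 mm in diameter, 100 mm tall; origin at the centre of its underside.
- hammer: Bystander: hammer lying along its x; about 300 mm long; origin on the bench under it.
There are look-alikes about, which are no part of the job. What is shaped like the stand but green or purple is not meant.

How it is judged:
By the outcome, as a careful person would: the job done as asked, in the order asked, and still so for the second after the job is handed in, with the robot touching nothing.
It also fails if it takes over 51 s, if anything falls off the work surface, if the arm or the gripper's body presses on something with over 40 N, if the wrist force passes 120 N, or if a joint passes its speed limit or range.

### The arm

A 6-joint arm with a two-finger parallel gripper is mounted at the origin on the work surface. World frame = base frame: x ahead of the robot, y to its left, z up, the work surface at z = 0. Lengths are in m, angles in rad, forces in N, time in s.
With the tool pointing down it reaches from about 0.325 to 0.875 m from the base axis. Payload 4.4 kg.
Tool frame: the origin (TCP) lies at the very end of the fingers, on their centre line; the grasp point (between the pads) lies 19 mm behind it; z points along the fingers, y is the direction in which the jaws open and shut (so a half turn about z gives the same grasp; the last joint's range is limited). The gripper opens to 85 mm and grips with 20 to 120 N. Pads are 22 mm wide; open, the fingers measure 114 mm over their backs; the gripper's body (76 mm by 85 mm) begins 54 mm behind the grasp point. The pads swing forward as they close: fully open they stand 13 mm farther back than shut.
Start: joints at [-1.44, 0.207, 1.542, -0, 1.393, -0.15], TCP at [0.159, -0.552, 0.231] pointing down, gripper open.
Joint ranges: [-2.73, 2.73], [-0.86, 2.22], [0.23, 2.46], [-1.11, 4.25], [0.08, 2.63], [-2.82, 2.82]. Speed limits (rad/s): [2.79, 2.79, 3.14, 3.14, 3.14, 3.14].

### API

Orientations are given as a 3x3 rotation matrix whose columns are the frame's x, y, z axes.
In Python, from plant import telemetry, optics, job gives the robot as it stands.
- The arm moves only by the tool send_rows, never from a script. Its argument "deltas" is a list of rows, each an object of numbers: "x", "y", "z": the shift along the tool's x, y, z each as a share of 20 cm, from -1 to 1; "yaw": the turn about the tool's z as a share of 45 degrees, from -1 to 1; "jaw": the opening, from 0 (shut) to 1 (fully open). In form: [{"x": .., "y": .., "z": .., "yaw": .., "jaw": ..}, ...]. A call has 1 to 20 rows; each row is the pose to reach, as a shift and turn from the pose measured when the call began, along the tool's axes at that moment; what a row does not reach only later rows make up. A row lasts 1/12 s, in which the tool goes at most 41.7 mm and 7.16 degrees, less where a joint would pass 70% of its speed; a pose out of reach is approached as far as the arm can. A call with a number of a shift or a turn outside -1 to 1 is refused whole. A call with a gripper value outside its range is refused whole. The fingers move at their own pace and stop on an object; the grip force is fixed at half the most. Time passes only in rows, so rows that repeat a pose let the fingers close. It gives the time, the measured TCP pose, the force and the opening at its end, in the units of the state.
- telemetry.read_state(): the state, without advancing time (a new reading comes with each control period).
- optics.grab_frame(name): name is "side" or "top" or "wrist"; returns a dict with "img" (420x560x3 uint8, red, green, blue), "intrinsics" (3x3 intrinsics, pixels), "origin" and "rotation" of the camera in the world. Camera axes: x right, y up, looking along -z (the intrinsics and any distortion apply to the point x, -y, -z); pixel columns grow to the right and rows downward; lengths in m; the calibration is good to about 2 mm. A picture is of the moment at which its call begins. There is no depth.
- job.hand_in(): hands the job in, once; it reports no verdict.
Trained networks look in a picture, given as the dict that the camera call returned (one of the last four; its "shot" number tells which), for a name from the list of things; names that differ only in an ending like _2 or _b are one class to them, and where a whole thing is asked for, a point or a joint stands for the part that bears it (a point fixed in the world has none). Each returns a list of dicts, best first, with "confidence" (0 to 1); they miss things now and then, are a little off and sometimes report something else, mostly with a low value. They report only what shows in the picture. A call takes as long as a camera call. They do not tell look-alikes from the thing itself.
- optics.masks_of(picture, thing): "region" (420x560 bool, what is visible of it) and "uv" ([column, row] in pixels, amid what is visible of it).
The state is a dict: "t": time; "q": joint angles; "joint_velocities": joint speeds; "joint_torque": joint torques, N m; "tool_pos": TCP position; "tcp_rot": TCP orientation; "ft_force": force on the tool from outside, world axes, zero at the start; "moment": the same for the moment, N m; "grip_width": finger opening in m.
Only numpy, scipy, OpenCV 4.12 (cv2) and the standard library are available. Lean on these libraries where they do the work, as an engineer would, in place of code of your own. Each camera call takes 0.05 s, during which the arm holds its last target. There are 200 camera calls.

## Working session

There is one attempt and no reset: what is moved stays moved. The work goes in short steps, Python scripts to look and compute and a tool call to move; the robot and the scene stay as the last step left them, time stands still between calls to the robot, and variables do not carry over. Pictures are saved under pics/ and viewed, about 8 in all and at most 12, crops included, and the job is handed in when it is done.

Besides the shell and the picture viewer there is one more tool, called after ">>>" by a JSON object that holds its "api" and its "payload", one argument or row to a line. send_rows: Moves the arm, as the interface text tells. Its arguments: {"type":"object","properties":{"deltas":{"type":"array"}},"required":["deltas"]}

```bash
mkdir -p pics
cat > h.py <<'E'
import numpy as np, cv2
from plant import telemetry, optics, job
def save(p,name,crop=None,s=1):
    im=p["img"]
    if crop: im=im[crop[1]:crop[3],crop[0]:crop[2]]
    im=cv2.resize(im,None,fx=s,fy=s,interpolation=cv2.INTER_CUBIC)
    cv2.imwrite("pics/"+name,im[:,:,::-1])
def onplane(p,uv,z):
    K=np.array(p["intrinsics"]);d=np.linalg.solve(K,[uv[0],uv[1],1.]);d=np.array(p["rotation"])@(d*[1,-1,-1])
    o=np.array(p["origin"]);return o+d*(z-o[2])/d[2]
def proj(p,X):
    c=np.array(p["rotation"]).T@(np.array(X)-np.array(p["origin"]));v=np.array(p["intrinsics"])@(c*[1,-1,-1]);return v[:2]/v[2]
E
python3 - <<'E'
from h import *
a=optics.grab_frame("top");b=optics.grab_frame("side")
print(a.keys(),a["origin"],b["origin"])
im=np.hstack([a["img"],b["img"]]);cv2.imwrite("pics/1.png",a["img"][:,:,::-1]);cv2.imwrite("pics/2.png",b["img"][:,:,::-1])
for n in ["gauge","stand","socket","stool","collar_under"]:
  for nm,p,z in (("top",a,{"gauge":.14,"stand":.11,"socket":.075,"stool":.02}.get(n,.03)),("side",b,.1)):
    for d in optics.masks_of(p,n)[:4]: print(n,nm,round(d["confidence"],2),np.round(d["uv"],1),d["region"].sum(),onplane(p,d["uv"],z).round(3))
s=telemetry.read_state();print(s)
E
```

```text
dict_keys(['img', 'intrinsics', 'origin', 'rotation', 'shot']) [0.34822423 0.00766194 1.15295351] [-0.13085853  0.87721969  1.18338506]
gauge top 0.49 [379.8 245.3] 281 [ 0.467 -0.233  0.14 ]
gauge side 0.62 [347.9 181.9] 184 [ 0.489 -0.267  0.1  ]
stand top 0.85 [369.9 250.2] 998 [ 0.457 -0.214  0.11 ]
stand top 0.8 [432.3 233.7] 1404 [ 0.504 -0.376  0.11 ]
stand top 0.58 [367.  312.4] 1329 [ 0.302 -0.204  0.11 ]
stand top 0.34 [266.  220.5] 168 [0.527 0.056 0.11 ]
stand side 0.74 [363.5 167.8] 569 [ 0.486 -0.365  0.1  ]
stand side 0.73 [376.9 230.3] 167 [ 0.296 -0.125  0.1  ]
stand side 0.57 [340.6 205.8] 797 [ 0.444 -0.152  0.1  ]
socket top 0.74 [263.6 222.7] 51 [0.527 0.063 0.075]
socket side 0.46 [309.  272.8] 688 [0.364 0.136 0.1  ]
stool top 0.84 [252.1 185.1] 7415 [0.645 0.104 0.02 ]
stool side 0.93 [244.9 238. ] 5736 [0.597 0.142 0.1  ]
collar_under top 0.67 [254.6 189.7] 7518 [0.629 0.095 0.03 ]
collar_under top 0.28 [279.4 227.7] 152 [0.522 0.021 0.03 ]
{'t': 0.6, 'q': array([-1.44048557e+00,  2.06559805e-01,  1.54147236e+00, -3.14127225e-06,
        1.39348009e+00, -1.50480563e-01]), 'joint_velocities': array([ 0.00088427, -0.00052976, -0.00160804,  0.00099877,  0.00091914,
       -0.00041703]), 'joint_torque': array([ 1.39083604e-04, -3.82786381e+01, -2.91787094e+01, -1.39100125e-04,
        1.21161338e-03,  9.63259680e-06]), 'tool_pos': array([ 0.15934377, -0.55250505,  0.23131766]), 'tcp_rot': array([[ 9.60836300e-01,  2.77116592e-01,  7.38191185e-06],
       [ 2.77116591e-01, -9.60836296e-01, -8.01228432e-05],
       [-1.51105604e-05,  7.90305864e-05, -9.99999997e-01]]), 'ft_force': array([ 0.28543281, -0.18504176,  0.76528059]), 'moment': array([ 0.02091954,  0.0005495 , -0.01197269]), 'grip_width': 0.08528812295177013}
```

View pics/1.png

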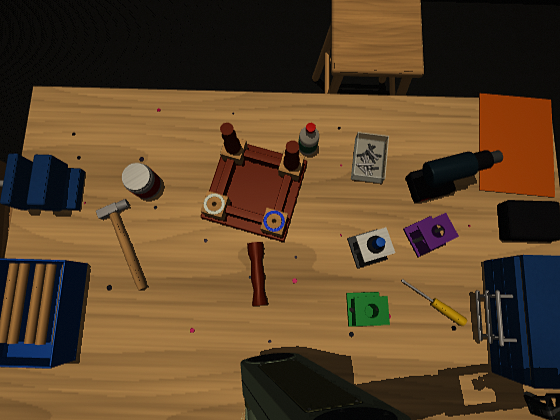

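View pics/2.png

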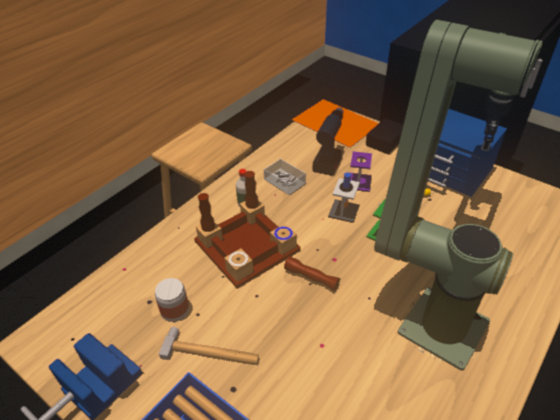

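Stand-shaped things in the top view are the aluminium one at (372,247), green at (367,310) and purple at (432,235). The aluminium one fits, and it holds the blue-handled gauge at (378,243). The sockets are the blue ring at (274,221), which is the one meant, and the white ring at (214,205). One enlarged crop should confirm both.

Run:
```python
from h import *
a=optics.grab_frame("top");b=optics.grab_frame("side")
for nm,p,boxes in (("top",a,{"ring":(258,205,292,236),"handle":(362,228,394,258)}),("side",b,{"ring":(268,222,300,248),"handle":(335,168,360,195)})):
  h=cv2.cvtColor(p["img"],cv2.COLOR_RGB2HSV)
  m=(cv2.inRange(h,(100,120,50),(130,255,255))>0)
  for k,(x0,y0,x1,y1) in boxes.items():
    ys,xs=np.nonzero(m[y0:y1,x0:x1]);pts=np.c_[xs+x0,ys+y0].astype(np.float32)
    e=cv2.fitEllipse(cv2.convexHull(pts)) if len(pts)>5 else None
    print(nm,k,len(pts),pts.mean(0),e,[onplane(p,e[0],z).round(4) for z in (.075,.142,.167)])
A=cv2.resize(a["img"][190:330,190:470],None,fx=2.8,fy=2.8,interpolation=cv2.INTER_CUBIC)
B=cv2.resize(b["img"][150:260,265:375],(392,392),interpolation=cv2.INTER_CUBIC)
cv2.imwrite("pics/3.png",np.hstack([A[:, :],])[:,:,::-1])
```

```text
top ring 156 [273.64102 220.85898] ((273.58892822265625, 220.78115844726562), (20.451372146606445, 20.759504318237305), 107.19117736816406) [array([0.533 , 0.0367, 0.075 ]), array([0.5215, 0.0349, 0.142 ]), array([0.5172, 0.0342, 0.167 ])]
top handle 70 [379.94287 241.61429] ((379.91290283203125, 241.60105895996094), (8.604391098022461, 9.393265724182129), 143.19435119628906) [array([ 0.4846, -0.2486,  0.075 ]), array([ 0.4761, -0.2326,  0.142 ]), array([ 0.4729, -0.2267,  0.167 ])]
side ring 66 [283.01514 232.92424] ((282.99871826171875, 232.8193817138672), (12.527115821838379, 17.089258193969727), 89.95421600341797) [array([0.5335, 0.0364, 0.075 ]), array([0.4934, 0.0873, 0.142 ]), array([0.4784, 0.1062, 0.167 ])]
side handle 19 [347.1579  174.63158] ((347.26007080078125, 174.7135772705078), (3.70322585105896, 5.578338146209717), 82.97001647949219) [array([ 0.5258, -0.3257,  0.075 ]), array([ 0.4861, -0.253 ,  0.142 ]), array([ 0.4713, -0.2258,  0.167 ])]
```

View pics/3.png

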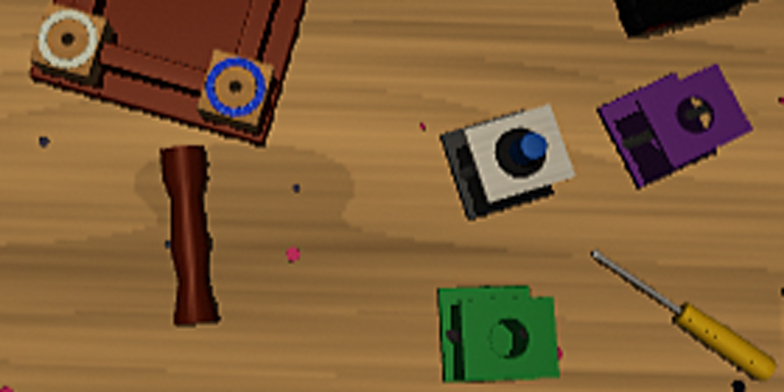

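The crop confirms the blue-handled gauge in the aluminium plate at crop (530,148) and the blue-ringed socket at crop (235,87). The two views agree to about 2 mm: gauge at (0.472, -0.226), socket at (0.533, 0.037). Moving above the gauge.

>>> {"api": "send_rows", "payload": {
  "deltas": [
    {"x": 0.977, "y": -0.568, "z": 0, "yaw": 0, "jaw": 1},
    {"x": 0.977, "y": -0.568, "z": 0, "yaw": 0, "jaw": 1},
    {"x": 0.977, "y": -0.568, "z": 0, "yaw": 0, "jaw": 1},
    {"x": 0.977, "y": -0.568, "z": 0, "yaw": 0, "jaw": 1},
    {"x": 0.977, "y": -0.568, "z": 0, "yaw": 0, "jaw": 1},
    {"x": 0.977, "y": -0.568, "z": 0, "yaw": 0, "jaw": 1},
    {"x": 0.977, "y": -0.568, "z": 0, "yaw": 0, "jaw": 1},
    {"x": 0.977, "y": -0.568, "z": 0, "yaw": 0, "jaw": 1}
  ]
}}

```text
t: 1.37
tool_pos: [0.3162, -0.3887, 0.2316]
tcp_rot: [[0.96, 0.28, -0.0], [0.28, -0.96, -0.001], [-0.0, 0.001, -1.0]]
ft_force: [-0.4, -0.0, 0.0]
grip_width: 0.0854
```

>>> {"api": "send_rows", "payload": {
  "deltas": [
    {"x": 0.977, "y": -0.568, "z": 0, "yaw": 0, "jaw": 1},
    {"x": 0.977, "y": -0.568, "z": 0, "yaw": 0, "jaw": 1},
    {"x": 0.977, "y": -0.568, "z": 0, "yaw": 0, "jaw": 1},
    {"x": 0.977, "y": -0.568, "z": 0, "yaw": 0, "jaw": 1},
    {"x": 0.977, "y": -0.568, "z": 0, "yaw": 0, "jaw": 1},
    {"x": 0.977, "y": -0.568, "z": 0, "yaw": 0, "jaw": 1},
    {"x": 0.977, "y": -0.568, "z": 0, "yaw": 0, "jaw": 1},
    {"x": 0.977, "y": -0.568, "z": 0, "yaw": 0, "jaw": 1}
  ]
}}

```text
t: 2.03
tool_pos: [0.472, -0.2259, 0.2312]
tcp_rot: [[0.96, 0.28, -0.001], [0.28, -0.96, -0.002], [-0.001, 0.002, -1.0]]
ft_force: [-0.2, -0.8, -1.1]
grip_width: 0.0852
```

Run:
```python
from h import *
w=optics.grab_frame("wrist");s=telemetry.read_state();print(s["tool_pos"],s["tcp_rot"].round(3),s["q"].round(2),w["origin"])
save(w,"4.png")
print(proj(w,[.472,-.226,.167]),proj(w,[.472,-.226,.11]))
for d in optics.masks_of(w,"gauge")[:2]: print(d["confidence"],d["uv"],onplane(w,d["uv"],.16),d["region"].sum())
h=cv2.cvtColor(w["img"],cv2.COLOR_RGB2HSV);m=cv2.inRange(h,(100,120,50),(130,255,255))
n,l,st,c=cv2.connectedComponentsWithStats(m)
for i in range(1,n):
  if st[i,4]>200: print(st[i],c[i],onplane(w,c[i],.167))
```

```text
[ 0.4714574  -0.226436    0.23120111] [[ 0.96   0.279 -0.001]
 [ 0.279 -0.96  -0.002]
 [-0.002  0.001 -1.   ]] [-0.61  0.1   1.67 -0.    1.38  0.68] [ 0.55029321 -0.20289619  0.37370481]
[283.66981992 223.17819418] [283.56172815 198.82094755]
0.71 [287.6, 204.0] [ 0.48398346 -0.22539987  0.16      ] 2545
[   0    0   38   74 1029] [20.78134111 39.52866861] [ 0.53915189 -0.04821099  0.167     ]
[ 271  189   34   49 1315] [287.21749049 213.84714829] [ 0.47927076 -0.22641926  0.167     ]
[ 487  260   73  117 4370] [534.25286041 310.48878719] [ 0.45651527 -0.43002145  0.167     ]
[441 398  33  22 430] [456.06976744 409.49302326] [ 0.34741305 -0.4174351   0.167     ]
```

View pics/4.png

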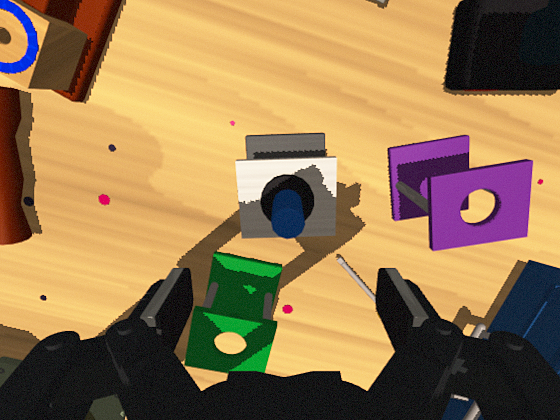

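The wrist view shows the blue handle top at (288,221) against the predicted (284,223), about 2 mm sideways, with free space round it. Descending and gripping.

>>> {"api": "send_rows", "payload": {
  "deltas": [
    {"x": 0.003, "y": 0.008, "z": 0.2, "yaw": 0, "jaw": 1},
    {"x": 0.003, "y": 0.008, "z": 0.35, "yaw": 0, "jaw": 1},
    {"x": 0.003, "y": 0.008, "z": 0.46, "yaw": 0, "jaw": 1},
    {"x": 0.003, "y": 0.008, "z": 0.53, "yaw": 0, "jaw": 1},
    {"x": 0.003, "y": 0.008, "z": 0.54, "yaw": 0, "jaw": 1},
    {"x": 0.003, "y": 0.008, "z": 0.54, "yaw": 0, "jaw": 1}
  ]
}}

```text
t: 2.63
tool_pos: [0.4705, -0.2293, 0.1223]
tcp_rot: [[0.961, 0.275, -0.003], [0.275, -0.961, -0.0], [-0.003, -0.0, -1.0]]
ft_force: [0.3, 0.4, 0.0]
grip_width: 0.0852
```

>>> {"api": "send_rows", "payload": {
  "deltas": [
    {"x": 0, "y": 0, "z": 0, "yaw": 0, "jaw": 0},
    {"x": 0, "y": 0, "z": 0, "yaw": 0, "jaw": 0},
    {"x": 0, "y": 0, "z": 0, "yaw": 0, "jaw": 0},
    {"x": 0, "y": 0, "z": 0, "yaw": 0, "jaw": 0},
    {"x": 0, "y": 0, "z": 0, "yaw": 0, "jaw": 0},
    {"x": 0, "y": 0, "z": 0, "yaw": 0, "jaw": 0},
    {"x": 0, "y": 0, "z": 0, "yaw": 0, "jaw": 0},
    {"x": 0, "y": 0, "z": 0, "yaw": 0, "jaw": 0},
    {"x": 0, "y": 0, "z": 0, "yaw": 0, "jaw": 0},
    {"x": 0, "y": 0, "z": 0, "yaw": 0, "jaw": 0}
  ]
}}

```text
t: 3.47
tool_pos: [0.4711, -0.2295, 0.1232]
tcp_rot: [[0.961, 0.275, -0.002], [0.275, -0.961, -0.001], [-0.002, 0.001, -1.0]]
ft_force: [-1.2, 1.0, 5.7]
grip_width: 0.0225
```

>>> {"api": "send_rows", "payload": {
  "deltas": [
    {"x": 0, "y": 0, "z": -0.1, "yaw": 0, "jaw": 0},
    {"x": 0, "y": 0, "z": -0.25, "yaw": 0, "jaw": 0},
    {"x": 0, "y": 0, "z": -0.4, "yaw": 0, "jaw": 0},
    {"x": 0, "y": 0, "z": -0.52, "yaw": 0, "jaw": 0},
    {"x": 0, "y": 0, "z": -0.57, "yaw": 0, "jaw": 0},
    {"x": 0, "y": 0, "z": -0.57, "yaw": 0, "jaw": 0},
    {"x": 0, "y": 0, "z": -0.57, "yaw": 0, "jaw": 0}
  ]
}}

```text
t: 4.05
tool_pos: [0.4709, -0.229, 0.2362]
tcp_rot: [[0.961, 0.276, -0.003], [0.276, -0.961, -0.001], [-0.003, -0.0, -1.0]]
ft_force: [-1.0, 0.5, -1.5]
grip_width: 0.0227
```

Run:
```python
from h import *
w=optics.grab_frame("wrist");b=optics.grab_frame("side");s=telemetry.read_state();print(s["tool_pos"],s["tcp_rot"].round(4),s["ft_force"],s["grip_width"],s["moment"])
cv2.imwrite("pics/5.png",np.hstack([w["img"][:,100:460],b["img"][90:300,230:450].repeat(2,0).repeat(2,1)])[:,:,::-1])
T=s["tool_pos"];R=s["tcp_rot"]
p=T-R[:,2]*.019; tip=p+R[:,2]*.12
print(tip,proj(w,tip)-[100,0],proj(w,p+R[:,2]*.04)-[100,0])
D=R.T@(np.array([.533,.0365,0])-T);print(D/.2)
```

```text
[ 0.46995512 -0.22837624  0.23451534] [[ 0.9613  0.2754 -0.0061]
 [ 0.2754 -0.9613  0.0016]
 [-0.0054 -0.0032 -1.    ]] [-0.24578523  1.35131864 -2.4382747 ] 0.022874445305860084 [ 0.00763109 -0.0243352   0.02805453]
[ 0.46933867 -0.22821409  0.13351735] [182.24414485 206.88784687] [182.06754026 251.25441073]
[ 0.67409587 -1.18259336  1.17275564]
```

View pics/5.png

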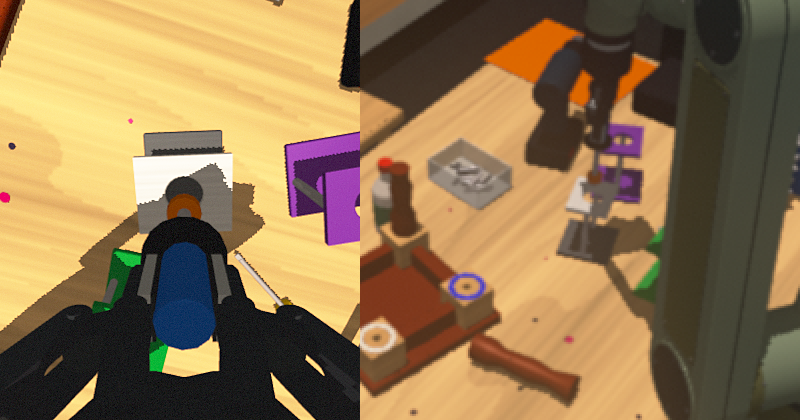

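The gauge is held upright with the orange collar at (185,205), clear of the plate. Carrying it to the socket.

>>> {"api": "send_rows", "payload": {
  "deltas": [
    {"x": 0.337, "y": -0.591, "z": 0, "yaw": 0, "jaw": 0},
    {"x": 0.337, "y": -0.591, "z": 0, "yaw": 0, "jaw": 0},
    {"x": 0.337, "y": -0.591, "z": 0, "yaw": 0, "jaw": 0},
    {"x": 0.337, "y": -0.591, "z": 0, "yaw": 0, "jaw": 0},
    {"x": 0.337, "y": -0.591, "z": 0, "yaw": 0, "jaw": 0},
    {"x": 0.337, "y": -0.591, "z": 0, "yaw": 0, "jaw": 0}
  ]
}}

```text
t: 4.65
tool_pos: [0.5013, -0.0955, 0.2327]
tcp_rot: [[0.961, 0.277, -0.01], [0.277, -0.961, 0.002], [-0.009, -0.004, -1.0]]
ft_force: [0.3, -0.3, -1.6]
grip_width: 0.0227
```

>>> {"api": "send_rows", "payload": {
  "deltas": [
    {"x": 0.337, "y": -0.591, "z": 0, "yaw": 0, "jaw": 0},
    {"x": 0.337, "y": -0.591, "z": 0, "yaw": 0, "jaw": 0},
    {"x": 0.337, "y": -0.591, "z": 0, "yaw": 0, "jaw": 0},
    {"x": 0.337, "y": -0.591, "z": 0, "yaw": 0, "jaw": 0},
    {"x": 0.337, "y": -0.591, "z": 0, "yaw": 0, "jaw": 0},
    {"x": 0.337, "y": -0.591, "z": 0, "yaw": 0, "jaw": 0},
    {"x": 0.337, "y": -0.591, "z": 0, "yaw": 0, "jaw": 0},
    {"x": 0.337, "y": -0.591, "z": 0, "yaw": 0, "jaw": 0},
    {"x": 0.337, "y": -0.591, "z": 0, "yaw": 0, "jaw": 0}
  ]
}}

```text
t: 5.4
tool_pos: [0.5331, 0.0351, 0.2325]
tcp_rot: [[0.961, 0.275, -0.01], [0.275, -0.961, 0.002], [-0.009, -0.004, -1.0]]
ft_force: [-0.6, -0.1, -2.0]
grip_width: 0.0226
```

```bash
cat > look.py <<'E'
from h import *
import sys
P={n:optics.grab_frame(n) for n in ("wrist","side","top")};s=telemetry.read_state()
T=s["tool_pos"];R=s["tcp_rot"];tip=T+R[:,2]*.101
print(T,R[:,2].round(4),s["ft_force"],"tip",tip)
sock=np.array([.533,.0365,.075])
for n,p in P.items():
  h=cv2.cvtColor(p["img"],cv2.COLOR_RGB2HSV)
  o=cv2.inRange(h,(5,150,60),(16,255,255));b=cv2.inRange(h,(108,120,60),(130,255,255))
  for k,m,X,f in (("collar",o,tip-R[:,2]*.018,25),("ring",b,sock,40)):
    u=proj(p,X);mm=np.zeros_like(m);r={"wrist":f*2}.get(n,f//2);cv2.circle(mm,tuple(int(v) for v in u),r,255,-1)
    pts=cv2.findNonZero(m&mm)
    if pts is None or len(pts)<6: print(n,k,u.round(1));continue
    e=cv2.fitEllipse(cv2.convexHull(pts))
    print(n,k,"pred",u.round(1),len(pts),"mean",pts.mean((0,1)).round(1),"ell",np.round(e[0],1),np.round(e[1],1),"bb",cv2.boundingRect(pts),onplane(p,e[0],X[2]).round(4))
w=P["wrist"]["img"];u=proj(P["wrist"],sock);b=P["side"]["img"];v=proj(P["side"],sock).astype(int)
C=cv2.resize(b[v[1]-52:v[1]+18,v[0]-30:v[0]+30],(360,420),interpolation=cv2.INTER_CUBIC)
cv2.imwrite(sys.argv[1],np.hstack([w[:,100:500],C])[:,:,::-1])
E
python3 look.py pics/6.png
```

```text
[0.53319057 0.03584488 0.23265215] [-0.0095  0.0018 -1.    ] [-0.04067153 -0.00281366 -2.01485146] tip [0.53222912 0.03602198 0.13165688]
wrist collar pred [282.7 213.7] 1424 mean [271.2 201.3] ell [277.8 207.3] [84.  97.4] bb (232, 167, 90, 77) [0.5363 0.0409 0.1497]
wrist ring pred [282.9 186.2] 1313 mean [283.2 198.3] ell [283.6 213.9] [ 70.7 115.9] bb (254, 158, 60, 108) [0.5057 0.0281 0.075 ]
side collar pred [283.1 215.7] 37 mean [282.2 216.4] ell [282.  215.5] [7.5 8. ] bb (279, 213, 8, 7) [0.5354 0.0372 0.1497]
side ring pred [283.1 232.9] 33 mean [277.8 232.8] ell [280.6 232.7] [11.6 12.1] bb (275, 227, 9, 12) [0.5397 0.0405 0.075 ]
top collar pred [273.2 216. ] 28 mean [269.1 215.7] ell [272.8 212.3] [18.3 25.9] bb (261, 211, 24, 13) [0.5418 0.0375 0.1497]
top ring pred [273.7 220.8] 29 mean [265.9 219.7] ell [272.2 215.9] [11.7 22.3] bb (263, 213, 19, 12) [0.5464 0.0409 0.075 ]
```

View pics/6.png

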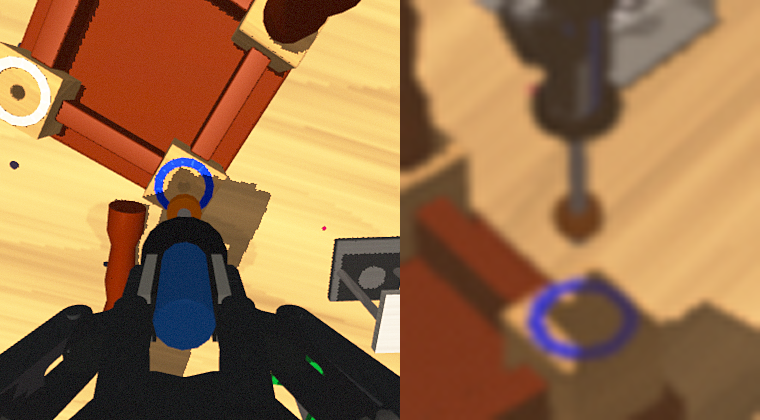

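The gauge is above the blue ring. In the wrist view the ring centre is at about (184,186) and the collar at (184,208). Lowering until the tip is about 8 mm above the mouth, then comparing predicted outlines with the picture.

>>> {"api": "send_rows", "payload": {
  "deltas": [
    {"x": 0, "y": 0, "z": 0.12, "yaw": 0, "jaw": 0},
    {"x": 0, "y": 0, "z": 0.2, "yaw": 0, "jaw": 0},
    {"x": 0, "y": 0, "z": 0.24, "yaw": 0, "jaw": 0},
    {"x": 0, "y": 0, "z": 0.24, "yaw": 0, "jaw": 0},
    {"x": 0, "y": 0, "z": 0.24, "yaw": 0, "jaw": 0}
  ]
}}

```text
t: 5.97
tool_pos: [0.5327, 0.0358, 0.1846]
tcp_rot: [[0.961, 0.276, -0.01], [0.276, -0.961, 0.002], [-0.009, -0.004, -1.0]]
ft_force: [1.3, 0.5, -1.2]
grip_width: 0.0228
```

```bash
cat > look2.py <<'E'
from h import *
import sys
P={n:optics.grab_frame(n) for n in ("wrist","side")};s=telemetry.read_state()
T=s["tool_pos"];R=s["tcp_rot"];tip=T+R[:,2]*.101
print(T,R[:,2].round(4),s["ft_force"],"tip",tip)
sock=np.array([.533,.0365,.075]);out=[]
a=np.linspace(0,2*np.pi,60)
def circ(c,r): return [c+np.array([r*np.cos(t),r*np.sin(t),0]) for t in a]
for n,S,(dx0,dy0,dx1,dy1) in (("wrist",4,(-50,-45,50,60)),("side",7,(-28,-40,28,20))):
  p=P[n];u=proj(p,sock).astype(int);x0,y0=u[0]+dx0,u[1]+dy0
  im=cv2.resize(p["img"][y0:u[1]+dy1,x0:u[0]+dx1],None,fx=S,fy=S,interpolation=cv2.INTER_CUBIC)
  print(n,"crop origin",x0,y0,S)
  for c,r,col in ((sock,.0285,(255,255,0)),(sock,.006,(255,255,0)),(tip-R[:,2]*.012,.013,(0,255,0)),(tip-R[:,2]*.024,.013,(0,255,0)),(tip,.004,(0,255,0)),(tip-R[:,2]*.095,.023,(255,0,255))):
    q=np.array([(proj(p,X)-[x0,y0]+.5)*S for X in circ(c,r)]).round().astype(np.int32);cv2.polylines(im,[q],True,col,1)
  out.append(im)
out[1]=out[1][:420];out[0]=out[0][:420]
cv2.imwrite(sys.argv[1],np.hstack(out)[:,:,::-1])
E
python3 look2.py pics/7.png
```

```text
[0.53372885 0.03580586 0.18596399] [-0.0071  0.0015 -1.    ] [-0.25030367 -0.32272035 -1.90327111] tip [0.53301295 0.03595566 0.08496664]
wrist crop origin 233 156 4
side crop origin 255 192 7
```

View pics/7.png

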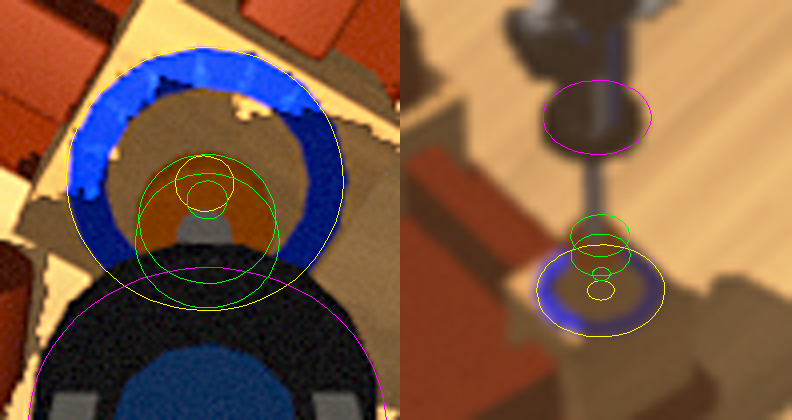

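Outlines match in the wrist view: ring to within 0.5 mm, and the rod base at the collar centred to about 0.6 mm. The side view puts the gauge roughly 2 mm towards tool +x, so I'll take a small correction and enter gently.

>>> {"api": "send_rows", "payload": {
  "deltas": [
    {"x": -0.004, "y": -0.0025, "z": 0.01, "yaw": 0, "jaw": 0},
    {"x": -0.004, "y": -0.0025, "z": 0.03, "yaw": 0, "jaw": 0},
    {"x": -0.004, "y": -0.0025, "z": 0.045, "yaw": 0, "jaw": 0},
    {"x": -0.004, "y": -0.0025, "z": 0.055, "yaw": 0, "jaw": 0},
    {"x": -0.004, "y": -0.0025, "z": 0.0625, "yaw": 0, "jaw": 0},
    {"x": -0.004, "y": -0.0025, "z": 0.0625, "yaw": 0, "jaw": 0}
  ]
}}

```text
t: 6.57
tool_pos: [0.5323, 0.0361, 0.1729]
tcp_rot: [[0.961, 0.276, -0.008], [0.276, -0.961, 0.001], [-0.008, -0.004, -1.0]]
ft_force: [-1.0, -0.5, -2.0]
grip_width: 0.0231
```

>>> {"api": "send_rows", "payload": {
  "deltas": [
    {"x": 0, "y": 0, "z": 0.007, "yaw": 0, "jaw": 0},
    {"x": 0, "y": 0, "z": 0.014, "yaw": 0, "jaw": 0},
    {"x": 0, "y": 0, "z": 0.014, "yaw": 0, "jaw": 0}
  ]
}}

```text
t: 6.82
tool_pos: [0.5321, 0.0361, 0.1697]
tcp_rot: [[0.961, 0.276, -0.009], [0.276, -0.961, 0.002], [-0.008, -0.004, -1.0]]
ft_force: [0.6, -0.5, -1.1]
grip_width: 0.0227
```

>>> {"api": "send_rows", "payload": {
  "deltas": [
    {"x": 0, "y": 0, "z": 0.007, "yaw": 0, "jaw": 0},
    {"x": 0, "y": 0, "z": 0.014, "yaw": 0, "jaw": 0},
    {"x": 0, "y": 0, "z": 0.02, "yaw": 0, "jaw": 0},
    {"x": 0, "y": 0, "z": 0.02, "yaw": 0, "jaw": 0}
  ]
}}

```text
t: 7.15
tool_pos: [0.5318, 0.0362, 0.1653]
tcp_rot: [[0.961, 0.276, -0.009], [0.276, -0.961, 0.002], [-0.009, -0.004, -1.0]]
ft_force: [-0.0, -0.8, -1.6]
grip_width: 0.0223
```

>>> {"api": "send_rows", "payload": {
  "deltas": [
    {"x": 0, "y": 0, "z": 0.007, "yaw": 0, "jaw": 0},
    {"x": 0, "y": 0, "z": 0.014, "yaw": 0, "jaw": 0},
    {"x": 0, "y": 0, "z": 0.02, "yaw": 0, "jaw": 0},
    {"x": 0, "y": 0, "z": 0.02, "yaw": 0, "jaw": 0}
  ]
}}

```text
t: 7.48
tool_pos: [0.5321, 0.0362, 0.1617]
tcp_rot: [[0.961, 0.276, -0.009], [0.276, -0.961, 0.002], [-0.008, -0.004, -1.0]]
ft_force: [-1.0, 0.5, 1.5]
grip_width: 0.0227
```

Run:
```python
from h import *
for _ in range(2):
  optics.grab_frame("side");s=telemetry.read_state();print(s["tool_pos"],s["ft_force"],s["moment"])
```

```text
[0.53209765 0.03614708 0.16171832] [-0.79244613  0.5807819   1.85457336] [-0.05289566  0.13597292 -0.00697445]
[0.53210705 0.03614381 0.16173726] [-0.39565856 -0.19054507  2.96900614] [-0.02786547  0.12011436 -0.01416296]
```

The force rose by about 4 N at TCP z ≈ 0.162, which matches the collar landing on the wood with the rod 12 mm in the hole. Continuing in small steps.

>>> {"api": "send_rows", "payload": {
  "deltas": [
    {"x": 0, "y": 0, "z": 0.008, "yaw": 0, "jaw": 0},
    {"x": 0, "y": 0, "z": 0.016, "yaw": 0, "jaw": 0},
    {"x": 0, "y": 0, "z": 0.024, "yaw": 0, "jaw": 0},
    {"x": 0, "y": 0, "z": 0.024, "yaw": 0, "jaw": 0}
  ]
}}

```text
t: 7.92
tool_pos: [0.532, 0.0362, 0.1565]
tcp_rot: [[0.961, 0.276, -0.009], [0.276, -0.961, 0.002], [-0.008, -0.004, -1.0]]
ft_force: [-0.9, -0.7, 1.5]
grip_width: 0.0226
```

>>> {"api": "send_rows", "payload": {
  "deltas": [
    {"x": 0, "y": 0, "z": 0.004, "yaw": 0, "jaw": 0},
    {"x": 0, "y": 0, "z": 0.008, "yaw": 0, "jaw": 0},
    {"x": 0, "y": 0, "z": 0.008, "yaw": 0, "jaw": 0}
  ]
}}

```text
t: 8.17
tool_pos: [0.532, 0.0361, 0.1547]
tcp_rot: [[0.961, 0.276, -0.009], [0.276, -0.961, 0.002], [-0.008, -0.004, -1.0]]
ft_force: [-0.6, -1.1, 1.6]
grip_width: 0.0225
```

>>> {"api": "send_rows", "payload": {
  "deltas": [
    {"x": 0, "y": 0, "z": 0.004, "yaw": 0, "jaw": 0},
    {"x": 0, "y": 0, "z": 0.008, "yaw": 0, "jaw": 0},
    {"x": 0, "y": 0, "z": 0.008, "yaw": 0, "jaw": 0}
  ]
}}

```text
t: 8.42
tool_pos: [0.532, 0.0362, 0.153]
tcp_rot: [[0.961, 0.276, -0.009], [0.276, -0.961, 0.002], [-0.008, -0.004, -1.0]]
ft_force: [0.2, 0.1, 2.3]
grip_width: 0.0226
```

>>> {"api": "send_rows", "payload": {
  "deltas": [
    {"x": 0, "y": 0, "z": 0.004, "yaw": 0, "jaw": 0},
    {"x": 0, "y": 0, "z": 0.008, "yaw": 0, "jaw": 0},
    {"x": 0, "y": 0, "z": 0.008, "yaw": 0, "jaw": 0}
  ]
}}

```text
t: 8.67
tool_pos: [0.532, 0.0362, 0.1512]
tcp_rot: [[0.961, 0.276, -0.009], [0.276, -0.961, 0.002], [-0.008, -0.004, -1.0]]
ft_force: [-1.4, 0.6, 1.7]
grip_width: 0.0226
```

>>> {"api": "send_rows", "payload": {
  "deltas": [
    {"x": 0, "y": 0, "z": 0.004, "yaw": 0, "jaw": 0},
    {"x": 0, "y": 0, "z": 0.008, "yaw": 0, "jaw": 0},
    {"x": 0, "y": 0, "z": 0.008, "yaw": 0, "jaw": 0}
  ]
}}

```text
t: 8.92
tool_pos: [0.5319, 0.0362, 0.1494]
tcp_rot: [[0.961, 0.276, -0.009], [0.276, -0.961, 0.002], [-0.008, -0.004, -1.0]]
ft_force: [-0.4, 0.3, 1.8]
grip_width: 0.0227
```

>>> {"api": "send_rows", "payload": {
  "deltas": [
    {"x": 0, "y": 0, "z": 0.004, "yaw": 0, "jaw": 0},
    {"x": 0, "y": 0, "z": 0.008, "yaw": 0, "jaw": 0},
    {"x": 0, "y": 0, "z": 0.008, "yaw": 0, "jaw": 0}
  ]
}}

```text
t: 9.17
tool_pos: [0.5319, 0.0362, 0.1477]
tcp_rot: [[0.961, 0.276, -0.009], [0.276, -0.961, 0.002], [-0.008, -0.004, -1.0]]
ft_force: [-0.6, -0.0, 2.1]
grip_width: 0.0229
```

>>> {"api": "send_rows", "payload": {
  "deltas": [
    {"x": 0, "y": 0, "z": 0.004, "yaw": 0, "jaw": 0},
    {"x": 0, "y": 0, "z": 0.008, "yaw": 0, "jaw": 0},
    {"x": 0, "y": 0, "z": 0.008, "yaw": 0, "jaw": 0}
  ]
}}

```text
t: 9.42
tool_pos: [0.5319, 0.0362, 0.1459]
tcp_rot: [[0.961, 0.276, -0.009], [0.276, -0.961, 0.002], [-0.008, -0.004, -1.0]]
ft_force: [-1.0, 0.3, 2.3]
grip_width: 0.0224
```

>>> {"api": "send_rows", "payload": {
  "deltas": [
    {"x": 0, "y": 0, "z": 0.004, "yaw": 0, "jaw": 0},
    {"x": 0, "y": 0, "z": 0.008, "yaw": 0, "jaw": 0},
    {"x": 0, "y": 0, "z": 0.008, "yaw": 0, "jaw": 0}
  ]
}}

```text
t: 9.67
tool_pos: [0.5319, 0.0362, 0.1441]
tcp_rot: [[0.961, 0.276, -0.009], [0.276, -0.961, 0.002], [-0.008, -0.004, -1.0]]
ft_force: [0.9, 0.1, 2.4]
grip_width: 0.0222
```

>>> {"api": "send_rows", "payload": {
  "deltas": [
    {"x": 0, "y": 0, "z": 0.004, "yaw": 0, "jaw": 0},
    {"x": 0, "y": 0, "z": 0.008, "yaw": 0, "jaw": 0},
    {"x": 0, "y": 0, "z": 0.008, "yaw": 0, "jaw": 0}
  ]
}}

```text
t: 9.92
tool_pos: [0.5319, 0.0362, 0.1423]
tcp_rot: [[0.961, 0.276, -0.009], [0.276, -0.961, 0.002], [-0.008, -0.004, -1.0]]
ft_force: [-0.8, 0.4, 1.3]
grip_width: 0.0229
```

>>> {"api": "send_rows", "payload": {
  "deltas": [
    {"x": 0, "y": 0, "z": 0.004, "yaw": 0, "jaw": 0},
    {"x": 0, "y": 0, "z": 0.008, "yaw": 0, "jaw": 0},
    {"x": 0, "y": 0, "z": 0.008, "yaw": 0, "jaw": 0}
  ]
}}

```text
t: 10.17
tool_pos: [0.5319, 0.0362, 0.1406]
tcp_rot: [[0.961, 0.276, -0.009], [0.276, -0.961, 0.002], [-0.008, -0.004, -1.0]]
ft_force: [-0.3, 0.4, 2.2]
grip_width: 0.0226
```

>>> {"api": "send_rows", "payload": {
  "deltas": [
    {"x": 0, "y": 0, "z": 0.004, "yaw": 0, "jaw": 0},
    {"x": 0, "y": 0, "z": 0.008, "yaw": 0, "jaw": 0},
    {"x": 0, "y": 0, "z": 0.008, "yaw": 0, "jaw": 0}
  ]
}}

```text
t: 10.42
tool_pos: [0.5318, 0.0362, 0.1388]
tcp_rot: [[0.961, 0.276, -0.009], [0.276, -0.961, 0.002], [-0.008, -0.004, -1.0]]
ft_force: [0.3, -0.1, 2.2]
grip_width: 0.0226
```

>>> {"api": "send_rows", "payload": {
  "deltas": [
    {"x": 0, "y": 0, "z": 0.004, "yaw": 0, "jaw": 0},
    {"x": 0, "y": 0, "z": 0.008, "yaw": 0, "jaw": 0},
    {"x": 0, "y": 0, "z": 0.008, "yaw": 0, "jaw": 0}
  ]
}}

```text
t: 10.67
tool_pos: [0.5318, 0.0362, 0.137]
tcp_rot: [[0.961, 0.276, -0.009], [0.276, -0.961, 0.002], [-0.008, -0.004, -1.0]]
ft_force: [-0.5, 1.2, 2.2]
grip_width: 0.0225
```

>>> {"api": "send_rows", "payload": {
  "deltas": [
    {"x": 0, "y": 0, "z": 0.004, "yaw": 0, "jaw": 0},
    {"x": 0, "y": 0, "z": 0.008, "yaw": 0, "jaw": 0},
    {"x": 0, "y": 0, "z": 0.008, "yaw": 0, "jaw": 0}
  ]
}}

```text
t: 10.92
tool_pos: [0.532, 0.0362, 0.136]
tcp_rot: [[0.961, 0.276, -0.008], [0.276, -0.961, 0.002], [-0.007, -0.004, -1.0]]
ft_force: [-1.7, 1.0, 6.0]
grip_width: 0.0227
```

The floor was reached at TCP z ≈ 0.136, where the force jumped and the motion stalled. Pressing a little further and holding.

>>> {"api": "send_rows", "payload": {
  "deltas": [
    {"x": 0, "y": 0, "z": 0.004, "yaw": 0, "jaw": 0},
    {"x": 0, "y": 0, "z": 0.0065, "yaw": 0, "jaw": 0},
    {"x": 0, "y": 0, "z": 0.0065, "yaw": 0, "jaw": 0},
    {"x": 0, "y": 0, "z": 0.0065, "yaw": 0, "jaw": 0}
  ]
}}

```text
t: 11.25
tool_pos: [0.5323, 0.0362, 0.136]
tcp_rot: [[0.961, 0.276, -0.008], [0.276, -0.961, 0.002], [-0.007, -0.004, -1.0]]
ft_force: [-3.4, 0.8, 9.4]
grip_width: 0.0226
```

```bash
cat > f.py <<'E'
from h import *
for _ in range(4):
  optics.grab_frame("side");s=telemetry.read_state();print(s["tool_pos"].round(4),s["ft_force"].round(2))
E
python3 f.py
```

```text
[0.5323 0.0362 0.136 ] [-1.98  0.13  8.7 ]
[0.5323 0.0362 0.136 ] [-2.53 -0.41  9.18]
[0.5323 0.0363 0.136 ] [-2.17  0.92  8.26]
[0.5323 0.0362 0.136 ] [-2.48  0.44  9.46]
```

>>> {"api": "send_rows", "payload": {
  "deltas": [
    {"x": 0, "y": 0, "z": 0.0085, "yaw": 0, "jaw": 0},
    {"x": 0, "y": 0, "z": 0.0085, "yaw": 0, "jaw": 0},
    {"x": 0, "y": 0, "z": 0.0085, "yaw": 0, "jaw": 0},
    {"x": 0, "y": 0, "z": 0.0085, "yaw": 0, "jaw": 0},
    {"x": 0, "y": 0, "z": 0.0085, "yaw": 0, "jaw": 0},
    {"x": 0, "y": 0, "z": 0.0085, "yaw": 0, "jaw": 0},
    {"x": 0, "y": 0, "z": 0.0085, "yaw": 0, "jaw": 0},
    {"x": 0, "y": 0, "z": 0.0085, "yaw": 0, "jaw": 0},
    {"x": 0, "y": 0, "z": 0.0085, "yaw": 0, "jaw": 0},
    {"x": 0, "y": 0, "z": 0.0085, "yaw": 0, "jaw": 0},
    {"x": 0, "y": 0, "z": 0.0085, "yaw": 0, "jaw": 0},
    {"x": 0, "y": 0, "z": 0.0085, "yaw": 0, "jaw": 0}
  ]
}}

```text
t: 12.45
tool_pos: [0.5325, 0.0362, 0.136]
tcp_rot: [[0.961, 0.276, -0.007], [0.276, -0.961, 0.002], [-0.006, -0.004, -1.0]]
ft_force: [-4.2, 1.6, 10.6]
grip_width: 0.0224
```

```bash
python3 f.py
```

```text
[0.5325 0.0363 0.1359] [-4.04 -0.06 11.66]
[0.5325 0.0363 0.1359] [-4.13 -0.04 11.4 ]
[0.5325 0.0362 0.1359] [-2.96 -0.41 11.58]
[0.5325 0.0363 0.1359] [-3.53  0.39 11.26]
```

Pushed with about 13 N net and held for over a second. Easing off to a light push, then opening.

>>> {"api": "send_rows", "payload": {
  "deltas": [
    {"x": -0.001, "y": 0, "z": 0.004, "yaw": 0, "jaw": 0},
    {"x": -0.001, "y": 0, "z": 0.004, "yaw": 0, "jaw": 0},
    {"x": -0.001, "y": 0, "z": 0.004, "yaw": 0, "jaw": 0},
    {"x": -0.001, "y": 0, "z": 0.004, "yaw": 0, "jaw": 0.35},
    {"x": -0.001, "y": 0, "z": 0.004, "yaw": 0, "jaw": 0.7},
    {"x": -0.001, "y": 0, "z": 0.004, "yaw": 0, "jaw": 1},
    {"x": -0.001, "y": 0, "z": 0.004, "yaw": 0, "jaw": 1},
    {"x": -0.001, "y": 0, "z": 0.004, "yaw": 0, "jaw": 1},
    {"x": -0.001, "y": 0, "z": 0.004, "yaw": 0, "jaw": 1},
    {"x": -0.001, "y": 0, "z": 0.004, "yaw": 0, "jaw": 1},
    {"x": -0.001, "y": 0, "z": 0.004, "yaw": 0, "jaw": 1},
    {"x": -0.001, "y": 0, "z": 0.004, "yaw": 0, "jaw": 1}
  ]
}}

```text
t: 13.65
tool_pos: [0.5323, 0.0362, 0.1351]
tcp_rot: [[0.961, 0.276, -0.007], [0.276, -0.961, 0.002], [-0.006, -0.004, -1.0]]
ft_force: [0.0, 0.6, -0.3]
grip_width: 0.0857
```

>>> {"api": "send_rows", "payload": {
  "deltas": [
    {"x": 0, "y": 0, "z": -0.05, "yaw": 0, "jaw": 1},
    {"x": 0, "y": 0, "z": -0.15, "yaw": 0, "jaw": 1},
    {"x": 0, "y": 0, "z": -0.3, "yaw": 0, "jaw": 1},
    {"x": 0, "y": 0, "z": -0.45, "yaw": 0, "jaw": 1},
    {"x": 0, "y": 0, "z": -0.6, "yaw": 0, "jaw": 1},
    {"x": 0, "y": 0, "z": -0.6, "yaw": 0, "jaw": 1},
    {"x": 0, "y": 0, "z": -0.6, "yaw": 0, "jaw": 1}
  ]
}}

```text
t: 14.23
tool_pos: [0.535, 0.0359, 0.2587]
tcp_rot: [[0.961, 0.276, -0.0], [0.276, -0.961, 0.001], [-0.0, -0.001, -1.0]]
ft_force: [-0.2, -0.4, -0.4]
grip_width: 0.0855
```

Run:
```python
from h import *
s=telemetry.read_state();print(s["tool_pos"],s["ft_force"])
w=optics.grab_frame("wrist");b=optics.grab_frame("side")
u=proj(w,[.532,.036,.1]).astype(int);v=proj(b,[.532,.036,.1]).astype(int);print(u,v)
W=cv2.resize(w["img"][max(0,u[1]-80):u[1]+60,u[0]-70:u[0]+70],(420,420),interpolation=cv2.INTER_CUBIC)
C=cv2.resize(b["img"][v[1]-40:v[1]+30,v[0]-30:v[0]+30],(360,420),interpolation=cv2.INTER_CUBIC)
cv2.imwrite("pics/8.png",np.hstack([W,C])[:,:,::-1])
```

```text
[0.53500493 0.03585635 0.25871219] [-0.22712441 -0.3618735  -0.41521064]
[282 190] [283 227]
```

View pics/8.png

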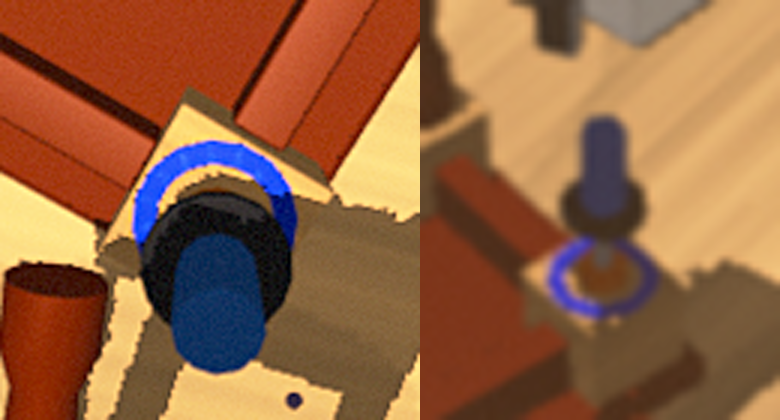

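The gauge stands in the blue-ringed socket, with the handle at crop (605,160) and the orange collar on the wood at (605,272). The gripper is clear and the force reads zero. Handing in.

```bash
python3 -c "
from plant import job; print(job.hand_in())"
```

```text
the job is handed in; nothing more can be done
None
```

The gauge is standing in the blue-ringed socket, pressed home and released, and I handed the job in at about 14.5 s of the 51 s allowed.

- **Depth:** The collar met the wood at about 12 mm of travel with roughly 4 N of drag. The rod bottomed out about 40 mm deep, as estimated from the tool height.
- **Push:** The force readings give about 11 N, then about 13 N total on the stool, collar drag included. The push lasted more than a second in all, slightly above the 10 N asked. The highest reading I saw was 11.7 N (about 13.5 N net), well under 25 N. There was also a small sideways force of up to 4 N.
- **Last checks:** After I opened and backed off, the force reading was near zero. The last picture shows the gauge upright with the collar on the wood inside the ring. That picture resolves only about 3 mm, so it cannot rule out a smaller gap under the collar.
- **Other things on the bench:** No unexpected force appeared along the way, and I saw nothing moved in the area the last picture covers. I did not check the rest of the bench again at the end.
- **Disagreement:** Before insertion the side view put the gauge about 2 mm off from where the wrist view did. I trusted the wrist view with a small correction, and the rod went in without touching the rim.

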